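# Pull the pocket telescope from its gift-set case for a customer

## Task

A customer would like to see the pocket telescope. Pull it straight up out of its snug cutout in the gift-set case by its protruding narrow end, and set it down (do not drop it) standing upright in the middle of the small lined viewing tray, then let go. Keep it upright all the way, and leave the other two pieces of the set in their cutouts.

Things in the scene. Friction and masses are not known exactly. Their poses are not given: they have to be found in the camera images.
- telescope_mid (a point): Centre, half-way up, of the telescope: 112 mm tall, upright, 0.1-0.25 kg. From the foot (56 mm below this point) to 2 mm above it, a dark wooden barrel, diameter 34 mm, with a brass collar; from 2 to 46 mm above it a straight brass tube, diameter 24 mm (grip it, best 28 mm above this point); then a dark eyepiece, diameter 19 mm. Only this piece narrows above its barrel and has no lens ring.
- case: Gift-set case fixed to the table: wooden frame, cork insert, 106 x 242 mm, 61 mm high. Origin: centre of its underside; z up, y along its row of three cutouts, 75 mm apart, any piece in any. Pieces stand 8 mm above its underside, 52 mm deep. Sprung felt cheeks in each cutout resist pulling with about 5 to 15 N until the foot is clear, 55 mm up; small twists about the upright axis ease it.
- tray_floor (a point): Centre of the floor of the viewing tray, at the height of the floor (6 mm above the table). A square light wooden tray 130 x 130 mm, fixed to the table, with a blue lining inside (116 x 116 mm) and a rim 10 mm higher than the floor. Its x and y axes run along its sides, z is up.
- kaleidoscope_mid (a point): Centre, half-way up, of the kaleidoscope, a neighbour to be left in its cutout: 92 mm tall, straight barrel 34 mm in diameter all the way up to a domed brass cap 46 mm above this point.
- magnifier_mid (a point): Centre, half-way up, of the magnifier, a neighbour to be left in its cutout: 105 mm tall, a 34 mm barrel with an upright round lens in a brass ring, 42 mm in diameter and 8 mm thick, on top, up to 53 mm above this point (113 mm above the table). A lifted telescope must rise 120 mm or more to pass over it.
Not all that is in view belongs to the job. Leave any blue or purple look-alike of the part that bears telescope_mid alone.

How it is judged:
By the outcome, as a careful person would: the job done as asked, in the order asked, and still so for the second after the job is handed in, with the robot touching nothing.
It also fails if it takes over 38 s, if anything falls off the work surface, if the arm or the gripper's body presses on something with over 40 N, if the wrist force passes 120 N, or if a joint passes its speed limit or range.

## Robot

A 6-joint arm with a two-finger parallel gripper is mounted at the origin on a cart in front of the work surface, level with it; the furniture and walls round the work are solid. World frame = base frame: x ahead of the robot, y to its left, z up, the work surface at z = 0. Lengths are in m, angles in degrees, forces in N, time in s.
With the tool pointing down it reaches from about 0.375 to 0.9 m from the base axis. Payload 3.1 kg.
Tool frame: the origin (TCP) lies where the fingers leave the gripper's body, on its centre line; the fingertips stand 70 mm ahead of it and the grasp point (between the pads) lies 51 mm ahead of it; z points along the fingers, y is the line along which they close (so a half turn about z gives the same grasp; the last joint's range is limited). The gripper opens to 87 mm and grips with 3 to 60 N. Pads are 19 mm wide; open, the fingers measure 117 mm over their backs; the gripper's body (75 mm by 190 mm) begins 51 mm behind the grasp point.
Start: joints at [-86.144, 30.224, 82.088, -0, 67.689, -10.227], TCP at [0.152, -0.606, 0.292] pointing down, gripper open.
Joint ranges: [-176.69, 176.69], [-43.24, 126.21], [12.49, 139.97], [-82, 262], [0, 151.66], [-163.58, 163.58]. Speed limits (degrees/s): [159.86, 159.86, 180, 180, 180, 180].

## Interface

Orientations are given as a 3x3 rotation matrix whose columns are the frame's x, y, z axes.
In Python, from rig import readout, capture, calibration, bot, look_for gives the robot as it stands. The module is installed in compiled form; this text tells all that it offers.
- The arm moves only by the shell command python3 -m pendant 'ROWS'. ROWS is JSON, a list of rows, each a list of 7 numbers: the shift along the tool's x, y, z normalised to -1 to 1, where 1 is 200 mm, then the turn, a rotation vector about the tool's x, y, z normalised to -1 to 1, where 1 is 180 degrees, then the closure, from -1 (fully open) to 1 (shut). In form: [[dx, dy, dz, ax, ay, az, grip], ...]. A call has 1 to 8 rows; each row is the pose to reach, as a shift and turn from the pose commanded when the call began, along the tool's axes at that moment, turning the shorter way round; what a row does not reach only later rows make up. A row lasts 1/10 s, in which the tool goes at most 50 mm and 8.59 degrees, less where a joint would pass 70% of its speed; a pose out of reach is approached as far as the arm can. A call with a number of a shift or a turn outside -1 to 1 is refused whole. A call with a gripper value outside its range is refused whole. The fingers move at their own pace and stop on an object; the grip force is fixed at half the most. Time passes only in rows, so rows that repeat a pose let the fingers close. It gives the time, the measured TCP pose, the force, the opening and the grip force at its end, in the units of the state.
- readout.read_state(): the state, without advancing time (a new reading comes with each control period).
- capture(name): name is "scene" or "top" or "wrist"; returns (picture, depth): 420x560x3 uint8, red, green, blue; 420x560 float32, m along the optical axis (not along the pixel's ray), 0 where there is no reading.
- calibration(name): a dict with "mtx" (3x3 intrinsics, pixels), "k1" (the pictures are not rectified: a ray, as slopes to the right and down, at radius r is drawn at 1 + k1 r^2 times it, then the intrinsics apply), "T" (4x4, takes a point from camera to world coordinates); the wrist camera has in their place "mount" (4x4, takes a point from camera to tool coordinates, whose origin is the TCP and whose axes are the flange's). Camera axes: x right, y down, z forward; pixel columns grow to the right and rows downward; lengths in m; the calibration is good to about 2 mm. A picture is of the moment at which its call begins: read the wrist's pose just before it. calibration takes no time and is no camera call.
- bot.hand_in(): hands the job in; it is judged then, once.
Trained networks look in the newest picture that a camera, given by its name, has taken for a name from the list of things; names that differ only in an ending like _2 or _b are one class to them, and where a whole thing is asked for, a point or a joint stands for the part that bears it (a point fixed in the world has none). Each returns a list of dicts, best first, with "conf" (0 to 1); they miss things now and then, are a little off and sometimes report something else, mostly with a low value. They report only what shows in the picture. A call takes as long as a camera call. They do not tell look-alikes from the thing itself.
- look_for(thing, camera): "extent" ([left, top, right, bottom] in pixels, round what is visible of it).
The state is a dict: "time_s": time; "joint_positions": joint angles; "qvel": joint speeds; "tau": joint torques, N m; "position": TCP position; "tcp_rot": TCP orientation; "force": force on the tool from outside, world axes, zero at the start; "moment": the same for the moment, N m; "opening": opening from 0.0 (shut) to 1.0 (fully open); "grasp_force": force on a finger pad.
Only numpy, scipy, OpenCV 4.12 (cv2) and the standard library are available. Lean on these libraries where they do the work, as an engineer would, in place of code of your own. Each camera call takes 0.05 s, during which the arm holds its last target. There are 200 camera calls.

## Working session

There is one attempt and no reset: what is moved stays moved. The work goes in short steps, Python scripts to look and compute and a shell command to move; the robot and the scene stay as the last step left them, time stands still between calls to the robot, and variables do not carry over. Pictures are saved under pics/ and viewed, at most 10 in all, crops included, and the job is handed in when it is done.

```bash
mkdir -p pics
cat > h.py <<'E'
import numpy as np, cv2
from rig import readout, capture, calibration, bot, look_for
def T(name):
    c=calibration(name)
    if name!="wrist": return c,np.array(c["T"])
    s=readout.read_state(); M=np.eye(4); M[:3,:3]=s["tcp_rot"]; M[:3,3]=s["position"]
    return c,M@np.array(c["mount"])
def ray(c,u,v):
    K=np.array(c["mtx"]); p=cv2.undistortPoints(np.array([[[u,v]]],float),K,np.array([c["k1"],0,0,0,0.]))[0,0]
    return np.array([p[0],p[1],1.])
def cloud(name,depth,c,M):
    K=np.array(c["mtx"]); h,w=depth.shape
    g=np.stack(np.meshgrid(np.arange(w),np.arange(h)),-1).reshape(-1,1,2).astype(float)
    p=cv2.undistortPoints(g,K,np.array([c["k1"],0,0,0,0.]))[:,0].reshape(h,w,2)
    P=np.dstack([p[...,0]*depth,p[...,1]*depth,depth])
    W=P@M[:3,:3].T+M[:3,3]; W[depth<=0]=np.nan
    return W
E
python3 - <<'E'
from h import *
for n in("scene","top"):
    c,M=T(n); im,d=capture(n); cv2.imwrite(f"pics/{n}0.png",im[...,::-1]); np.savez(f"{n}0.npz",im=im,d=d)
    W=cloud(n,d,c,M)
    for t in("telescope_mid","case","tray_floor","kaleidoscope_mid","magnifier_mid"):
        for r in look_for(t,n)[:4]:
            e=r["extent"]; u,v=(e[0]+e[2])/2,(e[1]+e[3])/2
            print(n,t,round(r["conf"],2),np.round(e),np.round(W[int(v),int(u)],3))
E
```

```text
scene telescope_mid 0.93 [119. 211. 135. 262.] [0.681 0.269 0.064]
scene telescope_mid 0.8 [242. 248. 260. 303.] [0.405 0.196 0.07 ]
scene telescope_mid 0.64 [312. 181. 327. 213.] [ 0.433 -0.066  0.091]
scene case 0.93 [230. 192. 347. 275.] [0.432 0.047 0.059]
scene case 0.31 [311. 181. 325. 209.] [ 0.434 -0.063  0.097]
scene tray_floor 0.77 [310. 156. 369. 191.] [ 0.512 -0.293  0.008]
scene kaleidoscope_mid 0.86 [253. 211. 272. 236.] [0.471 0.084 0.089]
scene magnifier_mid 0.89 [284. 197. 300. 222.] [0.457 0.004 0.085]
scene magnifier_mid 0.46 [232. 191. 346. 274.] [0.433 0.043 0.059]
top telescope_mid 0.7 [129. 154. 149. 176.] [0.68  0.258 0.104]
top telescope_mid 0.64 [272. 260. 287. 275.] [ 0.431 -0.073  0.125]
top telescope_mid 0.61 [162. 270. 182. 288.] [0.407 0.175 0.104]
top case 0.86 [195. 224. 303. 293.] [ 0.453 -0.005  0.103]
top tray_floor 0.97 [341. 208. 400. 268.] [ 0.507 -0.312  0.008]
top kaleidoscope_mid 0.55 [212. 242. 224. 258.] [0.473 0.068 0.097]
top magnifier_mid 0.52 [238. 248. 260. 263.] [ 0.46  -0.003  0.114]
```

Run:
```python
from h import *
a=cv2.imread("pics/scene0.png")[150:320,100:390]; cv2.imwrite("pics/s1.png",cv2.resize(a,None,fx=2.7,fy=2.7,interpolation=3))
a=cv2.imread("pics/top0.png")[140:310,120:410]; cv2.imwrite("pics/t1.png",cv2.resize(a,None,fx=2.7,fy=2.7,interpolation=3))
z=np.load("top0.npz");c,M=T("top");W=cloud("top",z["d"],c,M)
print(M[:3,3])
def reg(b,lo,hi):
    P=W[b[1]:b[3],b[0]:b[2]].reshape(-1,3);P=P[(P[:,2]>lo)&(P[:,2]<hi)];return P
for n,b,lo,hi in(("tele",(266,254,293,281),.1,.13),("kal",(205,235,230,262),.075,.12),("mag",(235,244,264,268),.095,.13),("case",(190,218,308,298),.052,.066),("tray",(335,200,405,275),.011,.025)):
    P=reg(b,lo,hi); r=cv2.minAreaRect((P[:,:2]*1000).astype(np.float32)); print(n,len(P),np.median(P,0).round(4),P[:,2].max().round(3),np.round(r[0],1),np.round(r[1],1),round(r[2],1))
```

```text
[ 0.40646377 -0.03157177  1.17520943]
tele 83 [ 0.4362 -0.0756  0.1185] 0.125 [437.4 -74.9] [20.8 20.7] 88.4
kal 170 [0.4777 0.0673 0.0973] 0.105 [478.6  67.6] [32.3 32.4] 63.2
mag 72 [ 0.4577 -0.005   0.1082] 0.116 [458.   -3.5] [ 9.2 39.8] 1.7
case 3810 [ 0.4565 -0.0059  0.0597] 0.066 [457.2  -3.3] [242.7 108.3] 73.8
tray 652 [ 0.5064 -0.3121  0.0148] 0.024 [ 526.4 -296.3] [167.1 161.7] 77.2
```

View pics/s1.png

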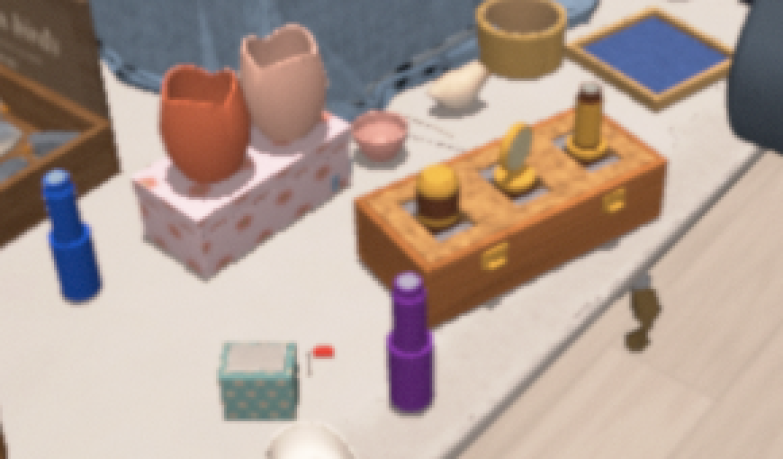

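View pics/t1.png

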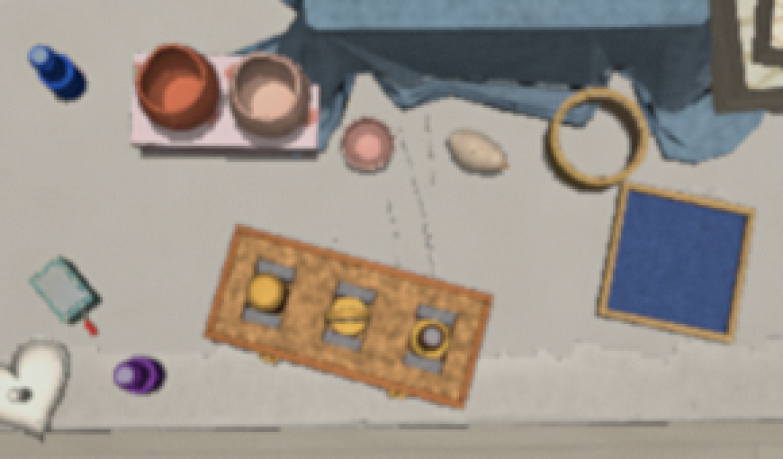

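The scene view has three telescope shapes: blue at (127,236), purple at (251,275), and brown with a brass tube in the case at (319,195), which is top (279,266). I choose the case one: wood and brass, narrowing above its barrel, no lens ring. Its neighbours are the magnifier, top (249,256), and the kaleidoscope, top (218,250). I'll close along the case's x so the fingers stay clear of the magnifier.

```bash
cat >> h.py <<'E'
def plan(goal,yaw_y=None):
    "rows for TCP goal; yaw_y = desired tool y direction (world xy)"
    s=readout.read_state(); R=np.array(s["tcp_rot"]); d=R.T@(np.array(goal)-s["position"])
    out=np.round(d/.2,4)
    z=None
    if yaw_y is not None:
        v=R.T@np.array([*yaw_y,0]); a=np.degrees(np.arctan2(-v[0],v[1])); a=(a+90)%180-90; z=a/180
    print("t",s["time_s"],"shift",out,"az",z,"j",np.round(s["joint_positions"],1),"pos",np.round(s["position"],4))
E
python3 - <<'E'
from h import *
s=readout.read_state(); print(np.round(s["tcp_rot"],3))
z=np.load("top0.npz");c,M=T("top");W=cloud("top",z["d"],c,M)
h=cv2.cvtColor(z["im"],cv2.COLOR_RGB2HSV); m=cv2.inRange(h,(105,90,50),(125,255,255)); m[:,:335]=0;m[:,405:]=0;m[:200]=0;m[275:]=0
P=W[m>0];P=P[np.isfinite(P[:,2])&(P[:,2]<.02)]; print(len(P),np.median(P,0),cv2.minAreaRect((P[:,:2]*1000).astype(np.float32)))
plan([.437,-.0755,.235],(.96,-.278))
E
```

```text
[[ 0.97   0.243  0.   ]
 [ 0.243 -0.97  -0.   ]
 [-0.     0.    -1.   ]]
1872 [ 0.50804884 -0.31295862  0.00693499] ((509.06298828125, -313.2715759277344), (112.4789810180664, 112.49235534667969), 77.25308227539062)
t 0.6 shift [ 2.0273 -2.2272  0.2862] az -0.3320375947455843 j [-86.1  30.2  82.1  -0.   67.7 -10.2] pos [ 0.1521 -0.6062  0.2923]
```

```bash
python3 -m pendant '[[0.2,-0.2,0,0,0,0,-1],[0.4,-0.42,0,0,0,0,-1],[0.6,-0.63,0,0,0,0,-1],[0.8,-0.87,0,0,0,0,-1],[0.8,-0.87,0,0,0,0,-1],[0.8,-0.87,0,0,0,0,-1]]' | tail -c 500; python3 -m pendant '[[0.2,-0.2,0,0,0,-0.04,-1],[0.4,-0.42,0,0,0,-0.08,-1],[0.6,-0.63,0,0,0,-0.12,-1],[0.8,-0.87,0,0,0,-0.16,-1],[0.8,-0.87,0,0,0,-0.2,-1],[0.8,-0.87,0,0,0,-0.25,-1],[0.8,-0.87,0,0,0,-0.332,-1],[0.8,-0.87,0,0,0,-0.332,-1]]' | tail -c 500
python3 - <<'E'
from h import *
plan([.437,-.0755,.29],(.96,-.278))
E
```

```text
time_s: 1.2
position: [0.266, -0.3933, 0.2922]
tcp_rot: [[0.969, 0.248, -0.001], [0.248, -0.969, 0.005], [0.0, -0.005, -1.0]]
force: [-0.1, 0.1, -0.5]
opening: 0.999
grasp_force: 0.0
time_s: 2.0
position: [0.3786, -0.1914, 0.2926]
tcp_rot: [[0.272, 0.962, 0.001], [0.962, -0.272, -0.001], [-0.001, 0.001, -1.0]]
force: [-0.1, -0.0, -0.2]
opening: 0.998
grasp_force: 0.0
t 2.0 shift [0.6371 0.1235 0.0126] az 0.0019849936464747015 j [-42.   14.7 109.5  -0.   55.7 -26.2] pos [ 0.3786 -0.1914  0.2926]
```

```bash
python3 -m pendant '[[0.2,0.03,0,0,0,0,-1],[0.42,0.08,0,0,0,0,-1],[0.637,0.123,0,0,0,0,-1],[0.637,0.123,0,0,0,0,-1],[0.637,0.123,0,0,0,0,-1]]' | tail -c 300
python3 - <<'E'
from h import *
c,M=T("wrist"); im,d=capture("wrist"); cv2.imwrite("pics/w1.png",im[...,::-1]); np.savez("w1.npz",im=im,d=d,M=M)
W=cloud("wrist",d,c,M)
for t in("telescope_mid","magnifier_mid","kaleidoscope_mid"):
    for r in look_for(t,"wrist")[:3]: print(t,round(r["conf"],2),np.round(r["extent"]))
P=W[np.isfinite(W[...,2])]
for n,x,y,lo,hi in(("eyetop",.437,-.0755,.112,.135),("tube",.437,-.0755,.068,.110),("mag",.458,-.0035,.09,.13)):
    q=P[(np.hypot(P[:,0]-x,P[:,1]-y)<.03)&(P[:,2]>lo)&(P[:,2]<hi)]
    if len(q): print(n,len(q),np.median(q,0).round(4),cv2.minAreaRect((q[:,:2]*1000).astype(np.float32)))
plan([.437,-.0755,.235],(.96,-.278))
E
```

```text
time_s: 2.5
position: [0.4376, -0.0752, 0.2924]
tcp_rot: [[0.276, 0.961, 0.001], [0.961, -0.276, -0.001], [-0.001, 0.001, -1.0]]
force: [-0.5, -0.2, -0.2]
opening: 0.996
grasp_force: 0.0
telescope_mid 0.62 [270. 179. 302. 220.]
magnifier_mid 0.74 [268. 103. 305. 146.]
kaleidoscope_mid 0.68 [267.  11. 310.  66.]
eyetop 402 [ 0.441  -0.0702  0.1202] ((440.88641357421875, -70.97979736328125), (20.68788719177246, 19.53616714477539), 9.646496772766113)
tube 183 [ 0.443  -0.0618  0.0909] ((441.7340087890625, -69.70814514160156), (19.641111373901367, 23.866790771484375), 55.20621109008789)
mag 475 [ 4.614e-01 -3.000e-04  1.094e-01] ((461.5244140625, 0.10600662231445312), (9.139665603637695, 41.4594841003418), 3.0608654022216797)
t 2.7 shift [ 6.200e-03 -1.000e-04  2.864e-01] az -0.0007644652545385908 j [-24.4  16.3 107.1  -0.   56.6  -8.1] pos [ 0.4367 -0.0767  0.2923]
```

View pics/w1.png

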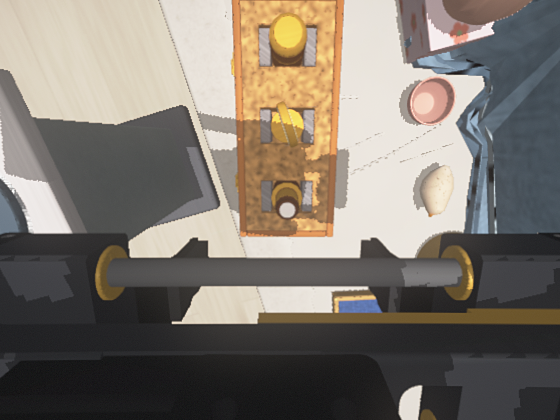

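The crop confirms the choice: the brass tube with a dark eyepiece is at wrist px (287,209), next to the lens ring at (287,125) and the domed cap at (288,38). The two position estimates differ by 4 mm, so I'll use their mean and go down.

```bash
python3 -m pendant '[[0.017,0.005,0.15,0,0,0,-1],[0.017,0.005,0.3,0,0,0,-1],[0.017,0.005,0.42,0,0,0,-1],[0.017,0.005,0.5,0,0,0,-1],[0.017,0.005,0.58,0,0,0,-1],[0.017,0.005,0.66,0,0,0,-1],[0.017,0.005,0.745,0,0,0,-1],[0.017,0.005,0.745,0,0,0,-1]]'
python3 - <<'E'
from h import *
im,d=capture("wrist"); cv2.imwrite("pics/w2.png",im[...,::-1])
im,d=capture("scene"); cv2.imwrite("pics/s2.png",cv2.resize(im[140:260,230:390,::-1],None,fx=4,fy=4,interpolation=3))
plan([.439,-.073,.143],(.96,-.278))
E
```

```text
time_s: 3.5
position: [0.4378, -0.0733, 0.1418]
tcp_rot: [[0.281, 0.96, -0.004], [0.96, -0.281, 0.001], [0.0, -0.004, -1.0]]
force: [-0.2, 0.5, 0.0]
opening: 1.002
grasp_force: 0.0
t 3.6 shift [0.0016 0.0013 0.0014] az -0.000629338703153416 j [-23.9  32.5 114.9  -0.   32.7  -7.7] pos [ 0.4387 -0.0732  0.1433]
```

View pics/w2.png

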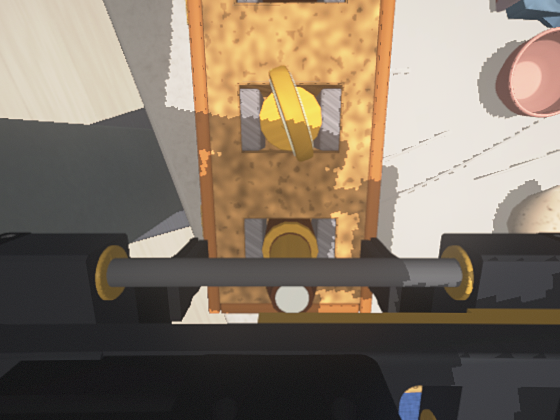

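The eyepiece at (293,297) and collar at (290,240) sit between the fingers, about 5–8 px right of mid-gap (285). I'll close and check the side force.

```bash
python3 -m pendant '[[0,0.006,0,0,0,0,0],[0,0.006,0,0,0,0,0.4],[0,0.006,0,0,0,0,0.6],[0,0.006,0,0,0,0,0.6],[0,0.006,0,0,0,0,1],[0,0.006,0,0,0,0,1],[0,0.006,0,0,0,0,1],[0,0.006,0,0,0,0,1]]'
python3 -c "
from h import *
s=readout.read_state();R=np.array(s['tcp_rot']);print('tool F',R.T@s['force'],'M',R.T@s['moment'])"
```

```text
time_s: 4.4
position: [0.4399, -0.0726, 0.1432]
tcp_rot: [[0.278, 0.961, -0.0], [0.961, -0.278, 0.0], [0.0, -0.0, -1.0]]
force: [-0.7, -0.0, 0.3]
opening: 0.357
grasp_force: 0.0
tool F [-0.2342649  -0.64708349 -0.27684819] M [-0.10959407 -0.04649613 -0.0279054 ]
```

```bash
python3 -m pendant '[[0,0,0,0,0,0,1],[0,0,0,0,0,0,1],[0,0,0,0,0,0,1],[0,0,0,0,0,0,1]]'
python3 -c "
from h import *
s=readout.read_state();R=np.array(s['tcp_rot']);print('tool F',R.T@s['force'],'M',R.T@s['moment'])"
```

```text
time_s: 4.8
position: [0.4406, -0.0729, 0.1433]
tcp_rot: [[0.278, 0.96, 0.001], [0.96, -0.278, -0.001], [-0.0, 0.002, -1.0]]
force: [2.0, -0.1, -1.0]
opening: 0.266
grasp_force: 30.0
tool F [0.439224   1.97197383 1.04034272] M [-0.47490149  0.16860016  0.02097036]
```

Gripped at 23 mm with a side force of only 2 N. Next I pull up slowly with small twists.

```bash
python3 -m pendant '[[0,0.003,-0.01,0,0,0.02,1],[0,0.003,-0.03,0,0,-0.02,1],[0,0.003,-0.05,0,0,0.02,1],[0,0.003,-0.07,0,0,-0.02,1],[0,0.003,-0.09,0,0,0.02,1],[0,0.003,-0.11,0,0,-0.02,1],[0,0.003,-0.13,0,0,0.02,1],[0,0.003,-0.15,0,0,0,1]]'
python3 -c "
from h import *
s=readout.read_state();R=np.array(s['tcp_rot']);print('tool F',R.T@s['force'],'M',R.T@s['moment'])
im,d=capture('scene'); cv2.imwrite('pics/s3.png',cv2.resize(im[140:260,230:390,::-1],None,fx=4,fy=4,interpolation=3))"
```

```text
time_s: 5.6
position: [0.4403, -0.0728, 0.1725]
tcp_rot: [[0.279, 0.96, -0.001], [0.96, -0.279, 0.0], [0.0, -0.001, -1.0]]
force: [2.4, 0.3, -11.7]
opening: 0.269
grasp_force: 30.0
tool F [ 0.99401978  2.18258114 11.73107533] M [-0.78221108  0.01236196  0.0481405 ]
```

View pics/s3.png

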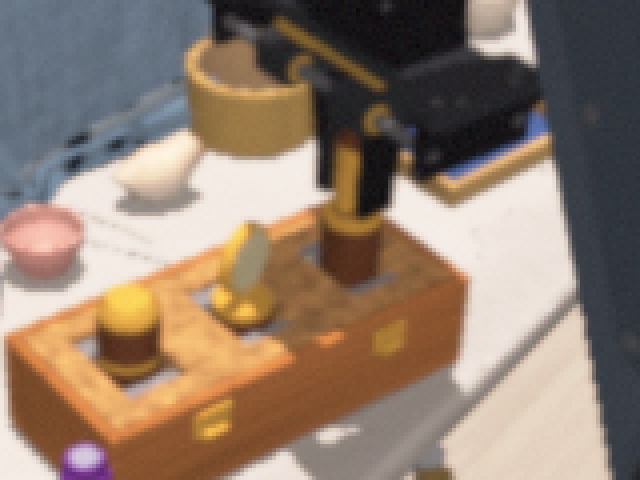

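The telescope is rising with the gripper: the barrel shows at (350,250) and the neighbours are still seated. I'll continue up.

```bash
python3 -m pendant '[[0,0.003,-0.02,0,0,0.02,1],[0,0.003,-0.04,0,0,-0.02,1],[0,0.003,-0.06,0,0,0.02,1],[0,0.003,-0.08,0,0,-0.02,1],[0,0.003,-0.1,0,0,0.02,1],[0,0.003,-0.12,0,0,-0.02,1],[0,0.003,-0.14,0,0,0.02,1],[0,0.003,-0.16,0,0,0,1]]'|sed -n '2p;4,6p'
python3 -m pendant '[[0,0,-0.05,0,0,0,1],[0,0,-0.1,0,0,0,1],[0,0,-0.2,0,0,0,1],[0,0,-0.3,0,0,0,1],[0,0,-0.4,0,0,0,1],[0,0,-0.4,0,0,0,1]]'
python3 -c "
from h import *
s=readout.read_state();R=np.array(s['tcp_rot']);print('tool F',R.T@s['force'],'M',R.T@s['moment'])
im,d=capture('scene'); cv2.imwrite('pics/s4.png',cv2.resize(im[90:260,230:390,::-1],None,fx=3.5,fy=3.5,interpolation=3)); np.savez('s4.npz',im=im,d=d)
look_for
c,M=T('top');im,d=capture('top');W=cloud('top',d,c,M)
c2,M2=T('scene');d2=np.load('s4.npz')['d'];W=cloud('scene',d2,c2,M2);P=W.reshape(-1,3);P=P[np.isfinite(P[:,2])]
p=s['position'];q=P[(np.hypot(P[:,0]-p[0],P[:,1]-p[1])<.035)&(P[:,2]>.066)&(P[:,2]<.19)]
for z in np.arange(.07,.19,.01):
  w=q[abs(q[:,2]-z)<.005]; print(round(z,3),len(w),w.mean(0).round(4) if len(w) else '')
plan([.509,-.313,.3])"
```

```text
position: [0.4399, -0.0724, 0.2051]
force: [-0.9, -0.0, -1.6]
opening: 0.263
grasp_force: 30.0
time_s: 7.05
position: [0.4422, -0.0734, 0.2879]
tcp_rot: [[0.279, 0.96, 0.006], [0.96, -0.279, -0.003], [-0.001, 0.006, -1.0]]
force: [1.1, -0.3, -2.9]
opening: 0.266
grasp_force: 30.0
tool F [-0.0210794   1.11542392  2.88465292] M [-0.14162084 -0.00479408 -0.02122107]
0.07 0 
0.08 0 
0.09 0 
0.1 0 
0.11 0 
0.12 0 
0.13 0 
0.14 0 
0.15 4 [ 0.4383 -0.0636  0.1542]
0.16 59 [ 0.4358 -0.0632  0.16  ]
0.17 62 [ 0.4377 -0.0628  0.1698]
0.18 66 [ 0.4365 -0.064   0.1798]
t 7.15 shift [-1.0583  0.6623 -0.072 ] az None j [-23.8  17.1 107.1  -0.   55.7  -7.6] pos [ 0.4408 -0.0728  0.2855]
```

View pics/s4.png

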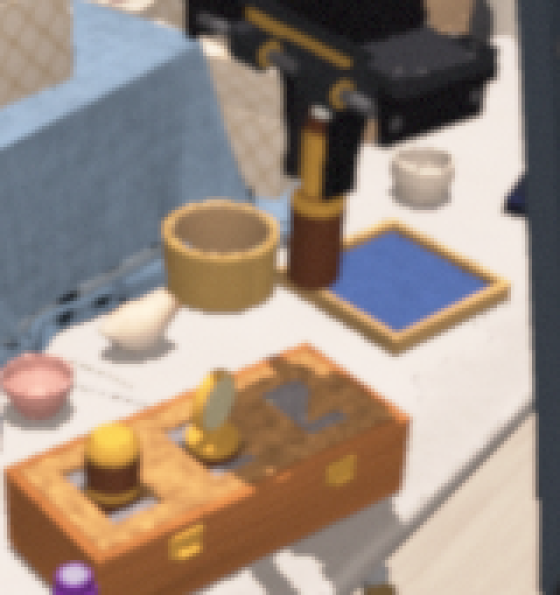

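The telescope is clear, upright and unslipped (foot at about z 0.152), and both neighbours are in place. Now to the tray.

```bash
python3 -m pendant '[[-0.06,0.04,0,0,0,0,1],[-0.16,0.1,0,0,0,0,1],[-0.28,0.18,0,0,0,0,1],[-0.4,0.26,0,0,0,0,1],[-0.525,0.335,0,0,0,0,1]]'|sed -n '2p;4,6p'
python3 -m pendant '[[-0.12,0.08,0,0,0,0,1],[-0.24,0.16,0,0,0,0,1],[-0.36,0.23,0,0,0,0,1],[-0.46,0.29,0,0,0,0,1],[-0.525,0.335,0,0,0,0,1],[-0.525,0.335,0,0,0,0,1],[-0.525,0.335,0,0,0,0,1]]'
python3 - <<'E'
from h import *
z=np.load("top0.npz");c,M=T("top");W=cloud("top",z["d"],c,M)
print("basket",np.nanmedian(W[175:210,322:360][W[175:210,322:360][...,2]>.03],0),np.nanmax(W[175:210,322:360][...,2]))
plan([.511,-.312,.141])
E
```

```text
position: [0.4763, -0.1943, 0.2839]
force: [0.9, -0.4, -1.6]
opening: 0.268
grasp_force: 30.0
time_s: 8.35
position: [0.5106, -0.312, 0.2837]
tcp_rot: [[0.279, 0.96, -0.003], [0.96, -0.279, 0.003], [0.002, -0.003, -1.0]]
force: [-0.5, 1.1, -1.7]
opening: 0.267
grasp_force: 30.0
basket [ 0.61806821 -0.23787744  0.04668722] 0.05414664390932211
t 8.35 shift [-0.0008  0.0044  0.7133] az None j [-42.1  28.8  86.4   0.   65.  -25.9] pos [ 0.5106 -0.312   0.2837]
```

```bash
python3 -m pendant '[[0,0,0.1,0,0,0,1],[0,0,0.25,0,0,0,1],[0,0,0.4,0,0,0,1],[0,0,0.53,0,0,0,1],[0,0,0.62,0,0,0,1],[0,0,0.67,0,0,0,1],[0,0,0.69,0,0,0,1],[0,0,0.69,0,0,0,1]]'|sed -n '2p;4,6p'
python3 -m pendant '[[0,0,0.005,0,0,0,1],[0,0,0.01,0,0,0,1],[0,0,0.015,0,0,0,1],[0,0,0.02,0,0,0,1],[0,0,0.02,0,0,0,1]]'
python3 - <<'E'
from h import *
im,d=capture('scene'); cv2.imwrite('pics/s5.png',cv2.resize(im[90:210,260:390,::-1],None,fx=4.5,fy=4.5,interpolation=3))
plan([.511,-.312,.141])
E
```

```text
position: [0.5114, -0.3116, 0.1472]
force: [0.0, -0.5, -1.2]
opening: 0.268
grasp_force: 30.0
time_s: 9.65
position: [0.5114, -0.312, 0.1434]
tcp_rot: [[0.278, 0.96, 0.0], [0.96, -0.278, -0.0], [-0.0, 0.0, -1.0]]
force: [-0.3, 0.5, -1.9]
opening: 0.266
grasp_force: 30.0
t 9.7 shift [-0.0008 -0.0016  0.0116] az None j [-42.1  39.7  92.6   0.   47.8 -25.9] pos [ 0.5114 -0.3119  0.1433]
```

View pics/s5.png

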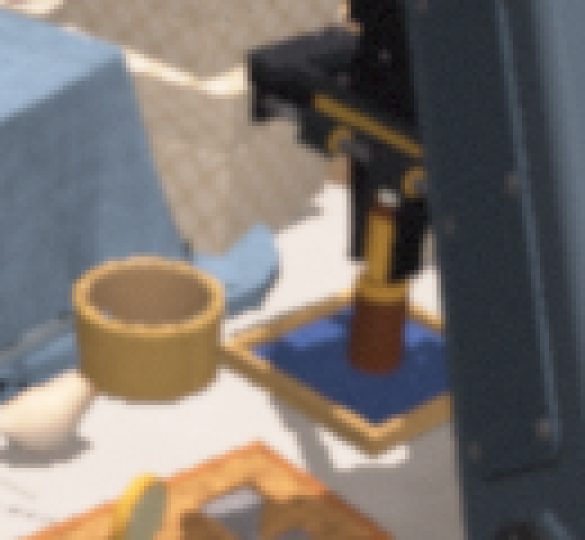

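The telescope stands over the tray, upright, with its foot at (377,370) near the middle. I'll go down in half-millimetre steps until I feel contact.

```bash
for i in 1; do python3 -m pendant '[[0,0,0.004,0,0,0,1],[0,0,0.008,0,0,0,1],[0,0,0.008,0,0,0,1]]'|sed -n '2p;4p'; done
python3 -m pendant '[[0,0,0.004,0,0,0,1],[0,0,0.004,0,0,0,1]]'|sed -n '2p;4p'
python3 -m pendant '[[0,0,0.004,0,0,0,1],[0,0,0.004,0,0,0,1]]'|sed -n '2p;4p'
```

```text
position: [0.5113, -0.3119, 0.1415]
force: [-0.6, 0.4, -1.8]
position: [0.5115, -0.312, 0.1413]
force: [0.9, 0.4, 1.7]
position: [0.5115, -0.312, 0.1412]
force: [-1.7, 1.1, 6.8]
```

Contact came at the expected height. I'll let go gently and rise.

```bash
python3 -m pendant '[[0,0,-0.002,0,0,0,0.45],[0,0,-0.002,0,0,0,0.2],[0,0,-0.002,0,0,0,0],[0,0,-0.002,0,0,0,-0.5],[0,0,-0.002,0,0,0,-1],[0,0,-0.002,0,0,0,-1],[0,0,-0.002,0,0,0,-1],[0,0,-0.002,0,0,0,-1]]'|sed -n '2p;4,6p'
```

```text
position: [0.5114, -0.3119, 0.1404]
force: [1.1, 0.0, -0.8]
opening: 0.829
grasp_force: 0.0
```

```bash
python3 -m pendant '[[0,0,-0.05,0,0,0,-1],[0,0,-0.15,0,0,0,-1],[0,0,-0.35,0,0,0,-1],[0,0,-0.6,0,0,0,-1],[0,0,-0.8,0,0,0,-1],[0,0,-0.8,0,0,0,-1]]'|sed -n '2p;4p'
python3 -m pendant '[[-0.25,-0.2,0,0,0,0,-1],[-0.5,-0.4,0,0,0,0,-1],[-0.7,-0.6,0,0,0,0,-1],[-0.7,-0.6,0,0,0,0,-1],[-0.7,-0.6,0,0,0,0,-1]]'|sed -n '2p;4p'
python3 - <<'E'
from h import *
c,M=T("top");im,d=capture('top'); cv2.imwrite('pics/t6.png',cv2.resize(im[140:310,120:410,::-1],None,fx=2.7,fy=2.7,interpolation=3))
W=cloud("top",d,c,M);P=W[200:275,335:405].reshape(-1,3);P=P[(P[:,2]>.09)&(P[:,2]<.15)]
print(len(P),P.mean(0) if len(P) else "",readout.read_state()["time_s"])
E
```

```text
position: [0.5139, -0.314, 0.3081]
force: [0.0, -0.4, 0.9]
position: [0.3537, -0.4149, 0.3003]
force: [1.5, 0.7, 0.2]
102 [ 0.50613247 -0.30951376  0.11144018] 12.35
```

View pics/t6.png

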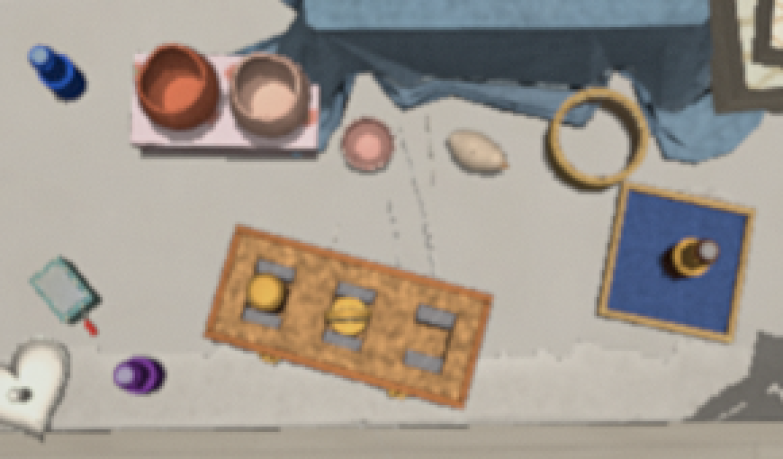

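The telescope stands in the tray, with its barrel near (688,260) and the tray centre at (676,262); the apparent lean is camera perspective. The other pieces haven't moved.

```bash
python3 -c "
from rig import bot; print(bot.hand_in())"
```

```text
the job is handed in; nothing more can be done
None
```

The telescope is standing upright near the middle of the viewing tray and has been released, the other two pieces are still in their cutouts, and the job was handed in at about 12 s.

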